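Unclip the battery cover of the lamp pack that shows red

TASK

Two battery packs for the microscope lamp stand on the lab bench: open the one whose lamp shows red, so its cells can be changed. Pinch its springy yellow tab in towards the white rib, lift the white cover straight off while pinching, set it down right way up in the middle of the blue mat, and only let go once it is down. Leave the cover of the pack with the green lamp alone.

Things in the scene. Friction and masses are not known exactly. Their poses are not given: they have to be found in the camera images.
- cover_red_grip (a point): White cover of the red-lamp pack: plate 78 (x) x 74 (y) x 4 mm with two uprights 34 mm tall, the fixed white rib (outer face y = -22 mm) and the yellow tab (outer face y = +22). The point is midway between these faces, 24 mm above the plate, 68 mm above the bench; y rib to tab, z up. Pinch both outer faces from above, fingertips above the plate. Its feet go 12 mm into the pack: lift straight up.
- tab_red (a joint): How far that yellow tab is pressed towards the rib, m: 0 at rest, 0.008 at its stop; it springs back, 2 N at first, 8 N at the stop. Its hook holds the cover down until it is 4 to 7 mm in. Faces to pinch: 44 mm apart at rest, 36 mm at the stop, their middle then 4 mm nearer the rib. Tab 24 mm, rib 28 mm wide along x; 20 mm free outside each.
- mat_middle (a point): Middle of the top face of the flat blue mat, 180 x 180 x 4 mm, fixed on the bench; the point is 4 mm above the bench, x and y along the sides, z up. A cover set down on the mat stands on its feet, its grip point 40 mm above the mat's top.
- cover_green_grip (a point): The same point on the alike cover of the other, green-lamp pack; leave it alone. Packs: dark grey, 120 (x) x 110 (y) x 40 mm high, fixed to the bench on rubber feet that give up to 8 mm along y; lamp: 18 mm dome on top, 49 mm towards +x of the cover's middle. A cover weighs 60 to 100 g.
There are look-alikes about, which are no part of the job. What is shaped like the part that bears cover_red_grip but pink is not meant.

How it is judged (in metres and radians):
On the way, in this order (a step that is already met when the one before it is completed fails the run):
1. the yellow tab of the cover on the red-lamp pack is pressed in by at least 3 mm while the cover is still on (value of joint tab_red above 0.003 m and height (world z) of cover_red_grip below 0.075 m), for 0.05 s.
2. that cover is lifted off, at least 17 mm up (height (world z) of cover_red_grip above 0.085 m), for 0.1 s.
3. still pinched (tab in by at least 3 mm), it is brought down within 12 mm of standing on the mat, its middle within 50 mm of the mat's middle (value of joint tab_red above 0.003 m and height (world z) of cover_red_grip below 0.056 m and horizontal distance between cover_red_grip and mat_middle below 0.05 m), for 0.05 s.
At the end, for the whole second after the job is handed in: The cover of the red-lamp pack stands on its feet on the mat, upright within 10 degrees, its middle within 50 mm of the mat's middle, let go with its tab sprung back out (horizontal distance between cover_red_grip and mat_middle below 0.05 m and height (world z) of cover_red_grip between 0.038 and 0.05 m and angle between cover_red_grip's own z axis and vertical below 0.17 rad and value of joint tab_red below 0.002 m); the robot touches nothing.
It fails at once if the cover of the green-lamp pack is moved by more than 15 mm (distance of cover_green_grip from where it was at the start of the episode above 0.015 m).
It also fails if it takes over 42 s, if anything falls off the work surface, if the arm or the gripper's body presses on something with over 40 N, if the wrist force passes 120 N, or if a joint passes its speed limit or range.

ROBOT

A 7-joint arm with a two-finger parallel gripper is mounted at the origin on the work surface. World frame = base frame: x ahead of the robot, y to its left, z up, the work surface at z = 0. Lengths are in m, angles in degrees, forces in N, time in s.
With the tool pointing down it reaches from about 0.425 to 0.875 m from the base axis. Payload 4.7 kg.
Tool frame: the origin (TCP) lies at the very end of the fingers, on their centre line; the grasp point (between the pads) lies env.tcp_to_grasp behind it (env.tcp_to_grasp is the distance from the TCP to the grasp point, in m); z points along the fingers, x is the direction in which the jaws open and shut, and the axes are right-handed (so a half turn about z gives the same grasp; the last joint's range is limited). The gripper opens to 87 mm and grips with 3 to 60 N. Pads are 19 mm wide; open, the fingers measure 117 mm over their backs; the gripper's body (75 mm by 190 mm) begins 51 mm behind the grasp point.
Start: joints at [68.016, 18.392, -4.016, 83.108, 1.295, 78.541, -3.26], TCP at [0.252, -0.599, 0.223] pointing down, gripper open.
Joint ranges: [-163.93, 163.93], [-17.29, 119.83], [-79.2, 71.16], [3.27, 140.29], [-89.18, 269.18], [5.43, 117.66], [-154.24, 154.24]. Speed limits (degrees/s): [147.25, 147.25, 180, 180, 180, 180, 180].

INTERFACE

Orientations are given as [roll, pitch, yaw] about the fixed x, y, z axes, in that order (R = Rz(yaw) Ry(pitch) Rx(roll)).
In Python, from cell import env gives the robot as it stands. The module is installed in compiled form; this text tells all that it offers.
- The arm moves only by the tool send_rows, never from a script. Its argument "steps" is a list of rows, each a list of 3 entries, a list of its own where there are three numbers: the shift along the tool's x, y, z in m, then the turn, a rotation vector about the tool's x, y, z in rad, then the finger opening in m, from 0 to 0.087. A call has exactly 5 rows; each row is the pose to reach, as a shift and turn from the pose commanded when the call began, along the tool's axes at that moment; what a row does not reach only later rows make up. A row lasts 1/12 s, in which the tool goes at most 41.7 mm and 7.16 degrees, less where a joint would pass 70% of its speed; a pose out of reach is approached as far as the arm can. A call with a gripper value outside its range is refused whole. The fingers move at their own pace and stop on an object; "grip_force" is the grip in N (left out, the last holds). Time passes only in rows, so rows that repeat a pose let the fingers close, or fill a call up. It gives the time, the measured TCP pose, the force and the opening at its end, in the units of the state.
- env.get_obs(): the state, without advancing time (a new reading comes with each control period).
- env.read_camera(name): name is "side" or "top"; returns a dict with "pixels" (384x512x3 uint8, red, green, blue), "fx", "fy", "cx", "cy" (pixels), "position" and "rotation" of the camera in the world. Camera axes: x right, y up, looking along -z (the intrinsics and any distortion apply to the point x, -y, -z); pixel columns grow to the right and rows downward; lengths in m; the calibration is good to about 2 mm. A picture is of the moment at which its call begins. There is no depth.
- env.sign_off(): hands the job in, once; it reports no verdict.
The state is a dict: "time_s": time; "qpos": joint angles; "joint_velocities": joint speeds; "effort": joint torques, N m; "tool_pos": TCP position; "tool_rot": TCP orientation; "force": force on the tool from outside, world axes, zero at the start; "wrist_torque": the same for the moment, N m; "grip_width": finger opening in m.
Only numpy, scipy, OpenCV 4.12 (cv2) and the standard library are available. Lean on these libraries where they do the work, as an engineer would, in place of code of your own. Each camera call takes 0.05 s, during which the arm holds its last target.

## Working session

There is one attempt and no reset: what is moved stays moved. The work goes in short steps, Python scripts to look and compute and a tool call to move; the robot and the scene stay as the last step left them, time stands still between calls to the robot, and variables do not carry over. Pictures are saved under pics/ and viewed, and the job is handed in when it is done.

Besides the shell and the picture viewer there is one more tool, called after "Call:" as name(argument=value, ...) on one line, values as JSON. send_rows: Moves the arm, as the interface text tells. Its arguments: {"type":"object","properties":{"steps":{"type":"array"},"grip_force":{"type":"number"}},"required":["steps"]}

```bash
mkdir -p pics; cat > h.py <<'E'
import numpy as np, cv2
from cell import env
def snap(name,fn):
    c=env.read_camera(name); cv2.imwrite('pics/'+fn,c['pixels'][:,:,::-1]); 
    np.savez('pics/'+fn[:-4]+'.npz',**{k:np.array(v) for k,v in c.items() if not isinstance(v,str)}); return c
def ray(c,u,v):
    d=np.array([(u-c['cx'])/c['fx'],-(v-c['cy'])/c['fy'],-1.0]); return np.array(c['position']),np.array(c['rotation'])@d
def onz(c,u,v,z):
    p,d=ray(c,u,v); return p+d*(z-p[2])/d[2]
def proj(c,P):
    q=np.array(c['rotation']).T@(np.array(P)-c['position']); return c['cx']+c['fx']*q[0]/-q[2], c['cy']-c['fy']*q[1]/-q[2]
E
python3 - <<'E'
from h import *
for n in('top','side'):
    c=snap(n,n+'0.png'); print({k:(np.round(v,4).tolist() if not isinstance(v,str) else v) for k,v in c.items() if k!='pixels'})
print(env.get_obs()); print(env.tcp_to_grasp)
E
```

```text
{'fx': 442.9608, 'fy': 442.9608, 'cx': 253.3789, 'cy': 195.9222, 'position': [0.3294, -0.0895, 1.2791], 'rotation': [12.4256, 0.1529, -87.6635]}
{'fx': 433.3835, 'fy': 433.3835, 'cx': 255.0917, 'cy': 190.8096, 'position': [0.5376, 0.9117, 0.9906], 'rotation': [47.2874, 0.9903, -177.6786]}
{'time_s': 0.1, 'qpos': array([68.0150921 , 18.43530037, -4.01572528, 83.16955878,  1.29578653,
       78.5417316 , -3.25947325]), 'joint_velocities': array([ 0.13157931, -0.07219239,  0.06548161, -0.08807752, -0.0621468 ,
        0.02970554, -0.0680762 ]), 'effort': array([ 1.29260666e-04, -4.92571020e+01, -4.05642008e-01, -3.13399279e+01,
       -6.42148918e-02,  3.94851691e-02,  5.12520467e-05]), 'tool_pos': array([ 0.25156128, -0.59878891,  0.22155097]), 'tool_rot': array([ 1.79993702e+02,  1.01310047e-01, -6.72045990e+01]), 'force': array([ 0.06504122, -0.32895131,  0.38579971]), 'wrist_torque': array([ 0.00083252, -0.00319547,  0.0336034 ]), 'grip_width': 0.08688772115081653}
0.0187
```

View pics.

```bash
cat >> h.py <<'E'
from scipy.spatial.transform import Rotation as Rn
def fix(c):
    c=dict(c); c['rotation']=Rn.from_euler('xyz',c['rotation'],degrees=True).as_matrix(); return c
def load(fn):
    return fix({k:v for k,v in np.load('pics/'+fn+'.npz').items()})
E
sed -i "s/c=env.read_camera(name);/c=fix(env.read_camera(name));/; " h.py
# saved npz hold raw euler only for the 0 pics
sed -i "s/    return fix({k:v for k,v in np.load('pics\/'+fn+'.npz').items()})/    c={k:v for k,v in np.load('pics\/'+fn+'.npz').items()}; return c if c['rotation'].ndim==2 else fix(c)/" h.py
```

```text
(no output)
```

View pics/top0.png

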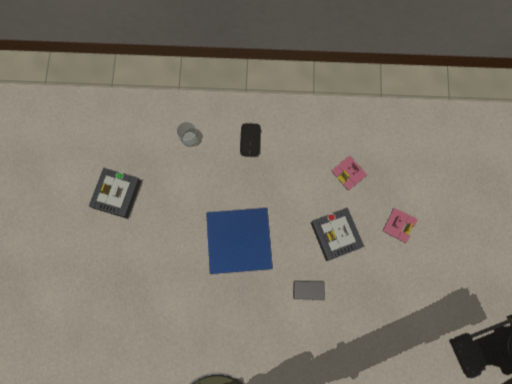

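View pics/side0.png

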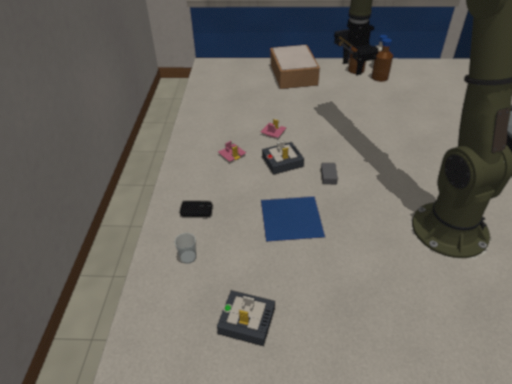

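Top view: the pack with the red lamp is at about (338,234), lamp at (331,217). The green-lamp pack is at (115,193), lamp at (119,176). Two pink look-alike covers lie at (349,173) and (400,225), and the mat is at (239,240). The pack at (338,234) fits because it has the red lamp and a white cover. I'll confirm that in an enlarged crop.

```bash
python3 - <<'E'
import cv2,numpy as np
a=cv2.imread('pics/top0.png')[200:270,300:375]; b=cv2.imread('pics/side0.png')[130:180,250:315]
a=cv2.resize(a,None,fx=6,fy=6,interpolation=cv2.INTER_CUBIC); b=cv2.resize(b,None,fx=5,fy=5,interpolation=cv2.INTER_CUBIC)
o=np.zeros((420,450+325,3),np.uint8); o[:,:450]=a; o[:250,450:]=b; cv2.imwrite('pics/crop0.png',o)
E
```

```text
(no output)
```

View pics/crop0.png

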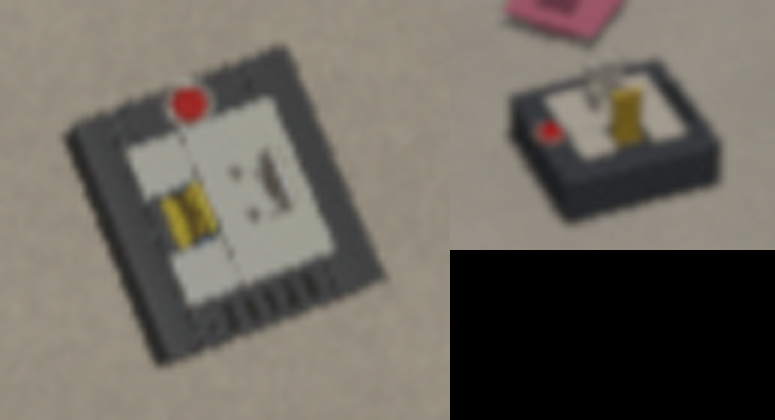

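The crop confirms a red lamp, a white cover, the yellow tab on the left and the rib on the right. Next I measure it.

```bash
cat > meas.py <<'E'
from h import *
def big(m):
    n,l,s,ce=cv2.connectedComponentsWithStats(m.astype(np.uint8)); i=1+np.argmax(s[1:,4]); return l==i
def hull_world(c,m,z):
    ys,xs=np.nonzero(m); P=np.array([onz(c,u,v,z)[:2] for u,v in zip(xs,ys)],np.float32)
    return P,cv2.minAreaRect(P*1000)
def run(c,roi,tag):
    im=c['pixels'].astype(int); R,G,B=im[...,0],im[...,1],im[...,2]
    x0,y0,x1,y1=roi; w=np.zeros(R.shape,bool); w[y0:y1,x0:x1]=1
    hsv=cv2.cvtColor(c['pixels'],cv2.COLOR_RGB2HSV)
    red=big(w&(R>140)&(G<80)); ys,xs=np.nonzero(red); print(tag,'lamp px',xs.mean(),ys.mean(),onz(c,xs.mean(),ys.mean(),.045))
    yel=big(w&(R>B+50)&(G>B+35)); ys,xs=np.nonzero(yel); print('yellow px',xs.mean(),ys.mean(),len(xs), 'onz.06',onz(c,xs.mean(),ys.mean(),.061))
    dark=big(w&(R<85)&(G<85)&(B<90)); cnt,_=cv2.findContours(dark.astype(np.uint8),cv2.RETR_EXTERNAL,cv2.CHAIN_APPROX_NONE)
    inn=np.zeros(R.shape,np.uint8); cv2.drawContours(inn,[max(cnt,key=len)],-1,1,-1); inn=inn>0
    wh=big(inn&(R>125)&(G>125)&(B>100)); 
    print('white plate rect',hull_world(c,wh,.044)[1],'px',np.nonzero(wh)[1].mean(),np.nonzero(wh)[0].mean())
    print('pack rect z.04',hull_world(c,inn,.04)[1])
    blue=big((B>R+50)&(B>G+30)&(np.arange(384)[:,None]>150)); print('mat',hull_world(c,blue,.004)[1])
E
python3 - <<'E'
from meas import *
run(load('top0'),(305,202,370,265),'top')
run(load('side0'),(258,138,308,175),'side')
E
```

```text
top lamp px 331.2352941176471 216.76470588235293 [ 0.54965079 -0.29715592  0.045     ]
yellow px 331.03636363636366 235.29090909090908 55 onz.06 [ 0.49490674 -0.29407091  0.061     ]Traceback (most recent call last):
  File "<stdin>", line 2, in <module>
  File "meas.py", line 15, in run
    wh=big(inn&(R>125)&(G>125)&(B>100));
  File "meas.py", line 3, in big
    n,l,s,ce=cv2.connectedComponentsWithStats(m.astype(np.uint8)); i=1+np.argmax(s[1:,4]); return l==i
                                                                       ~~~~~~~~~^^^^^^^^^
    return _wrapfunc(a, 'argmax', axis=axis, out=out, **kwds)
    return bound(*args, **kwds)
ValueError: attempt to get argmax of an empty sequence
```

```bash
sed -i 's/cv2.drawContours(inn,\[max(cnt,key=len)\],-1,1,-1)/cv2.drawContours(inn,[cv2.convexHull(np.vstack(cnt))],-1,1,-1)/' meas.py
python3 - <<'E'
from meas import *
for n,r in(('top0',(305,202,370,265)),('side0',(258,138,308,175))):
    c=load(n)
    im=c['pixels']
    print(im[234,310:368,0] if n=='top0' else im[160,258:308,0])
    try: run(c,r,n)
    except Exception as e: print(e)
E
```

```text
[151 151 148 152 137  75  45  50  69  71  69  66  66  66  66  71  85 132
 150 132  92  92 109 136 153 149 159 158 158 159 155 145 140 154 157 146
 117 102 128 153 158 156 137  77  66  65  66  65  80 123 145 146 146 145
 147 148 147 148]
top0 lamp px 331.2352941176471 216.76470588235293 [ 0.54965079 -0.29715592  0.045     ]
yellow px 331.03636363636366 235.29090909090908 55 onz.06 [ 0.49490674 -0.29407091  0.061     ]
white plate rect ((505.15008544921875, -315.92633056640625), (76.94313049316406, 72.91072082519531), 23.039297103881836) px 338.86284722222223 232.54513888888889
pack rect z.04 ((502.9472961425781, -312.5957946777344), (120.18133544921875, 116.67405700683594), 22.897090911865234)
mat ((478.1951904296875, -37.06871032714844), (174.3483428955078, 174.7170867919922), 6.950949192047119)
[145 145 146 143 133 105  67  41  34  32  41  50  56  56  55  56  67  98
 132 149 150 142 130 120 103  76  61  57  57  55  55  55  55  55  55  54
  53  54  53  51  48  47  46  43  43  65 110 140 147 148]
side0 lamp px 270.0 156.0 [ 0.55027799 -0.29280618  0.045     ]
yellow px 285.0192307692308 152.5 52 onz.06 [ 0.49797654 -0.29311351  0.061     ]
white plate rect ((524.8016357421875, -308.4404296875), (36.38731384277344, 71.59954071044922), 23.04669952392578) px 276.11340206185565 153.81443298969072
pack rect z.04 ((507.175537109375, -292.0440979003906), (135.7498016357422, 147.76539611816406), 23.369596481323242)
mat ((479.8465576171875, -34.94255065917969), (171.5297088623047, 171.60665893554688), 6.653608322143555)
```

Call:
send_rows(steps=[[[-0.0158,-0.0343,0],[0,0,0],0.087],[[-0.0316,-0.0686,0],[0,0,0],0.087],[[-0.0474,-0.1029,0],[0,0,0],0.087],[[-0.0632,-0.1372,0],[0,0,0],0.087],[[-0.079,-0.1715,0],[0,0,0],0.087]], grip_force=25)

```text
time_s: 0.52
tool_pos: [0.38, -0.4583, 0.2221]
tool_rot: [180.0, 0.0, -67.2]
force: [1.2, -0.6, -0.0]
grip_width: 0.0865
```

Call:
send_rows(steps=[[[-0.0158,-0.0343,0],[0,0,0],0.087],[[-0.0316,-0.0686,0],[0,0,0],0.087],[[-0.0474,-0.1029,0],[0,0,0],0.087],[[-0.0632,-0.1372,0],[0,0,0],0.087],[[-0.079,-0.1715,0],[0,0,0],0.087]])

```text
time_s: 0.93
tool_pos: [0.5075, -0.3191, 0.2222]
tool_rot: [180.0, 0.0, -67.2]
force: [0.0, -0.8, -0.3]
grip_width: 0.0868
```

```bash
cat > go.py <<'E'
from h import *
def need(x,y,z,yaw):
    o=env.get_obs(); R=Rn.from_euler('xyz',o['tool_rot'],degrees=True)
    d=R.inv().apply(np.array([x,y,z])-o['tool_pos'])
    t=(R.inv()*Rn.from_euler('xyz',[180,0,yaw],degrees=True)).as_rotvec()
    print('t',o['time_s'],'pos',o['tool_pos'].round(4),'rot',o['tool_rot'].round(2),'F',o['force'].round(2),'w',round(o['grip_width'],4)); print('shift',d.round(4),'turn',t.round(4))
E
python3 -c "
from go import *
need(.5066,-.3196,.14,-67)
c=snap('top','top1.png');c=snap('side','side1.png')"
```

```text
t 0.9333 pos [ 0.5075 -0.3191  0.2222] rot [ 1.7997e+02  2.0000e-02 -6.7210e+01] F [ 0.02 -0.82 -0.28] w 0.0868
shift [0.0001 0.001  0.0822] turn [ 0.0005  0.0003 -0.0037]
```

Call:
send_rows(steps=[[[0,0.001,0.025],[0,0,-0.0037],0.087],[[0,0.001,0.05],[0,0,-0.0037],0.087],[[0,0.001,0.075],[0,0,-0.0037],0.087],[[0,0.001,0.1],[0,0,-0.0037],0.087],[[0,0.001,0.122],[0,0,-0.0037],0.087]])

```text
time_s: 1.45
tool_pos: [0.5049, -0.3209, 0.0984]
tool_rot: [179.9, 0.1, -67.0]
force: [-0.4, -0.2, 0.5]
grip_width: 0.0872
```

```bash
python3 -c "
from go import *
need(.5066,-.3196,.05,-67)
c=snap('side','side2.png');d=snap('top','top2.png')
cv2.imwrite('pics/c2.png',np.hstack([cv2.resize(c['pixels'][80:190,230:340,::-1],(400,400),interpolation=2),cv2.resize(d['pixels'][180:290,280:390,::-1],(400,400),interpolation=2)]))"
```

```text
t 1.45 pos [ 0.5049 -0.3209  0.0984] rot [ 1.7993e+02  8.0000e-02 -6.7000e+01] F [-0.36 -0.19  0.53] w 0.0872
shift [-0.0004 -0.0021  0.0484] turn [0.0012 0.0014 0.0001]
```

View pics/c2.png

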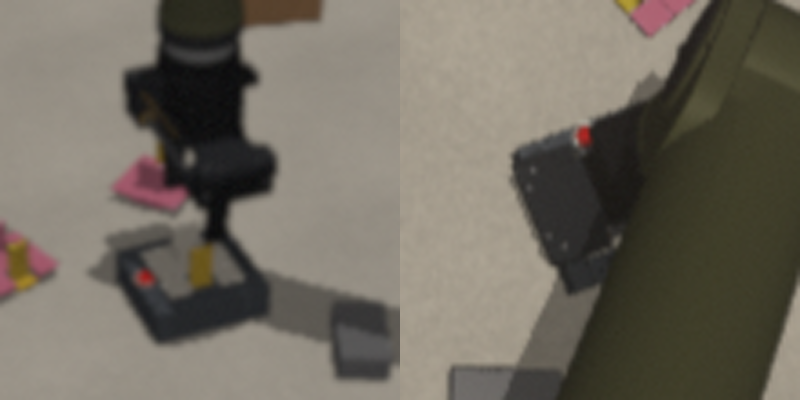

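```bash
python3 -c "
from go import *
c=load('side2'); o=env.get_obs(); R=Rn.from_euler('xyz',o['tool_rot'],degrees=True).as_matrix(); print(o['tool_pos'])
P=o['tool_pos']-R[:,0]*.05
f=lambda p:[round((p[0]-230)*400/110),round((p[1]-80)*400/110)]
print('near finger tip',f(proj(c,P)), f(proj(c,P+[0,0,.05])))
y=np.array([-.39,.92]);g=np.array([.505,-.316])
for z in(.044,.078): print('tab',z,f(proj(c,[*(g+y*.022),z])))
"
python3 -c "
import cv2;a=cv2.imread('pics/side2.png')[105:180,255:320];cv2.imwrite('pics/c3.png',cv2.resize(a,None,fx=8,fy=8,interpolation=2))"
```

```text
[ 0.50254088 -0.31953761  0.09592668]
near finger tip [217, 247] [219, 203]
tab 0.044 [201, 276]
tab 0.078 [202, 248]
```

View pics/c3.png

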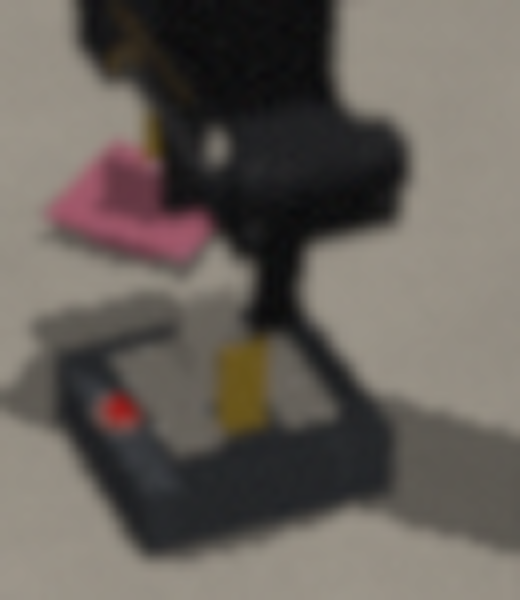

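Call:
send_rows(steps=[[[0,0,0],[0,0,0],0.087],[[0,0,0],[0,0,0],0.087],[[0,0,0],[0,0,0],0.087],[[0,0,0],[0,0,0],0.087],[[0,0,0],[0,0,0],0.087]])

```text
time_s: 1.97
tool_pos: [0.5066, -0.3216, 0.1019]
tool_rot: [-179.9, -0.1, -67.0]
force: [-0.2, 0.3, 0.1]
grip_width: 0.0874
```

```bash
python3 -c "
from go import *
need(.5066,-.3196,.05,-67)
for i in range(3):
  env.read_camera('side'); print(env.get_obs()['tool_pos'],env.get_obs()['joint_velocities'].round(1))
"
```

```text
t 1.9667 pos [ 0.5066 -0.3216  0.1019] rot [-1.7994e+02 -1.1000e-01 -6.7000e+01] F [-0.19  0.3   0.06] w 0.0874
shift [-0.0019 -0.0008  0.0519] turn [-0.0011 -0.002   0.0001]
[ 0.50636145 -0.32144552  0.10158117] [ 0.1  0.4 -0.   0.3 -0.1 -0.1  0.1]
[ 0.50620655 -0.32136416  0.10132045] [-0.1  0.2  0.   0.2  0.1 -0.1 -0. ]
[ 0.50606588 -0.32128329  0.10110058] [-0.1  0.3  0.   0.1  0.   0.  -0. ]
```

Call:
send_rows(steps=[[[0,0,0.006],[0,0,0],0.087],[[-0.0005,-0.001,0.014],[0,0,0],0.087],[[-0.001,-0.0015,0.022],[0,0,0],0.087],[[-0.001,-0.0015,0.029],[0,0,0],0.087],[[-0.001,-0.0015,0.034],[0,0,0],0.087]])

```text
time_s: 2.53
tool_pos: [0.5062, -0.3191, 0.0648]
tool_rot: [179.9, 0.1, -67.0]
force: [0.4, 0.1, 0.7]
grip_width: 0.0871
```

Call:
send_rows(steps=[[[0,0,0.004],[0,0,0],0.087],[[0,0,0.008],[0,0,0],0.087],[[0,0,0.011],[0,0,0],0.087],[[0,0,0.013],[0,0,0],0.087],[[0,0,0.014],[0,0,0],0.087]])

```text
time_s: 2.95
tool_pos: [0.5068, -0.3196, 0.0523]
tool_rot: [180.0, 0.0, -67.0]
force: [0.0, 0.2, -0.1]
grip_width: 0.0873
```

```bash
python3 -c "
from go import *
c=snap('side','side3.png')
need(.5066,-.3196,.05,-67)
cv2.imwrite('pics/c4.png',cv2.resize(c['pixels'][105:180,255:320,::-1],None,fx=8,fy=8,interpolation=2))"
```

```text
t 3.0 pos [ 0.5068 -0.3196  0.0523] rot [ 1.7999e+02  1.0000e-02 -6.7000e+01] F [-0.45 -0.01  0.52] w 0.0871
shift [-0.0001  0.0002  0.0023] turn [0.0002 0.0001 0.0001]
```

View pics/c4.png

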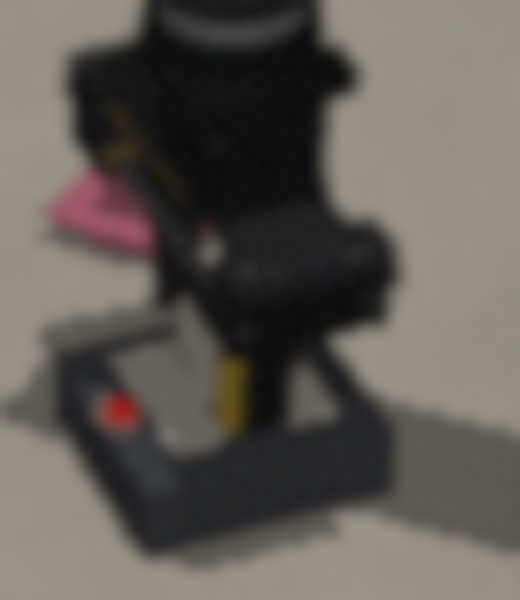

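Side view: the near finger, at crop (266,400), lines up with the tab at (243,395) once the 25 mm distance along the cover's y is allowed for. Now I close the fingers.

Call:
send_rows(steps=[[[0,0,0.001],[0,0,0],0.06],[[0,0,0.001],[0,0,0],0.052],[[0,0,0.001],[0,0,0],0.046],[[0,0,0.001],[0,0,0],0.04],[[0,0,0.001],[0,0,0],0.03]], grip_force=25)

```text
time_s: 3.42
tool_pos: [0.5069, -0.3197, 0.0517]
tool_rot: [-180.0, -0.0, -67.0]
force: [-0.2, -1.2, -0.4]
grip_width: 0.0615
```

Call:
send_rows(steps=[[[0,0,0],[0,0,0],0.03],[[0,0,0],[0,0,0],0.03],[[0,0,0],[0,0,0],0.03],[[0,0,0],[0,0,0],0.03],[[0,0,0],[0,0,0],0.03]])

```text
time_s: 3.83
tool_pos: [0.507, -0.3199, 0.0519]
tool_rot: [-180.0, -0.0, -67.0]
force: [-0.1, -1.0, 0.7]
grip_width: 0.0354
```

Call:
send_rows(steps=[[[0,0,0],[0,0,0],0.03],[[0,0,-0.001],[0,0,0],0.03],[[0,0,-0.003],[0,0,0],0.03],[[0,0,-0.006],[0,0,0],0.03],[[0,0,-0.01],[0,0,0],0.03]])

```text
time_s: 4.25
tool_pos: [0.5065, -0.3194, 0.0614]
tool_rot: [180.0, 0.0, -67.0]
force: [-0.0, -1.0, -0.3]
grip_width: 0.0356
```

Call:
send_rows(steps=[[[0,0,-0.005],[0,0,0],0.03],[[0,0,-0.01],[0,0,0],0.03],[[0,0,-0.016],[0,0,0],0.03],[[0,0,-0.022],[0,0,0],0.03],[[0,0,-0.028],[0,0,0],0.03]])

```text
time_s: 4.67
tool_pos: [0.507, -0.3197, 0.0904]
tool_rot: [-180.0, -0.0, -67.0]
force: [-1.0, -0.3, -1.0]
grip_width: 0.0351
```

Call:
send_rows(steps=[[[0,0,-0.01],[0,0,0],0.03],[[0,0,-0.022],[0,0,0],0.03],[[0,0,-0.034],[0,0,0],0.03],[[0,0,-0.044],[0,0,0],0.03],[[0,0,-0.05],[0,0,0],0.03]])

```text
time_s: 5.08
tool_pos: [0.5077, -0.32, 0.142]
tool_rot: [-179.9, -0.1, -67.0]
force: [0.1, -0.4, -0.6]
grip_width: 0.0354
```

```bash
python3 -c "
from go import *
c=snap('side','side4.png')
need(.5066,-.3196,.05,-67)
cv2.imwrite('pics/c5.png',cv2.resize(c['pixels'][85:180,240:320,::-1],None,fx=6,fy=6,interpolation=2))"
```

```text
t 5.1333 pos [ 0.5081 -0.3203  0.1426] rot [-179.88   -0.2   -67.  ] F [0.21 0.02 0.66] w 0.0353
shift [-0.0016  0.0013  0.0926] turn [-0.0021 -0.0034  0.0001]
```

View pics/c5.png

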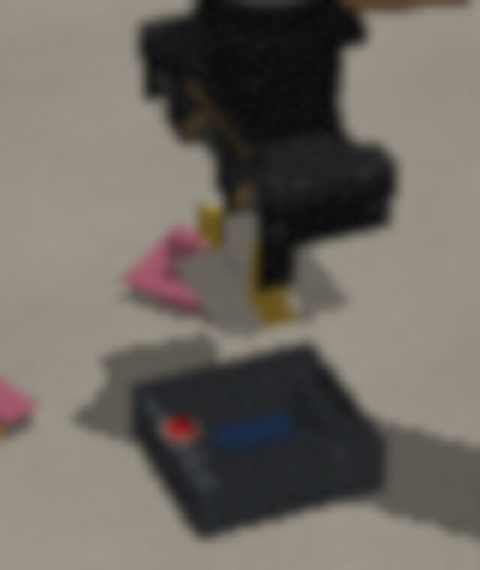

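Side view: the empty pack, lamp still red, is at crop (260,440), and the cover hangs level between the fingers. I carry it to the mat.

Call:
send_rows(steps=[[[-0.012,-0.0038,0],[0,0,0],0.03],[[-0.03,-0.0095,0],[0,0,0],0.03],[[-0.05,-0.0158,0],[0,0,0],0.03],[[-0.07,-0.0221,0],[0,0,0],0.03],[[-0.09,-0.0284,0],[0,0,0],0.03]])

```text
time_s: 5.55
tool_pos: [0.4969, -0.2234, 0.1386]
tool_rot: [179.9, 0.1, -67.0]
force: [-0.1, -0.0, -0.0]
grip_width: 0.0351
```

Call:
send_rows(steps=[[[-0.02,-0.0063,0],[0,0,0],0.03],[[-0.04,-0.0126,0],[0,0,0],0.03],[[-0.06,-0.0189,0],[0,0,0],0.03],[[-0.08,-0.0252,0],[0,0,0],0.03],[[-0.1,-0.0316,0],[0,0,0],0.03]])

```text
time_s: 5.97
tool_pos: [0.4866, -0.1191, 0.1387]
tool_rot: [179.9, 0.1, -67.0]
force: [0.0, -0.7, -0.5]
grip_width: 0.0352
```

Call:
send_rows(steps=[[[-0.02,-0.0063,0],[0,0,0],0.03],[[-0.04,-0.0126,0],[0,0,0],0.03],[[-0.06,-0.0189,0],[0,0,0],0.03],[[-0.072,-0.0228,0],[0,0,0],0.03],[[-0.078,-0.0246,0],[0,0,0],0.03]])

```text
time_s: 6.38
tool_pos: [0.4791, -0.0372, 0.139]
tool_rot: [179.9, 0.0, -66.8]
force: [-0.8, -0.4, -0.6]
grip_width: 0.0354
```

```bash
python3 -c "
from go import *
c=snap('side','side5.png')
need(.4806,-.0397,.06,-67)
cv2.imwrite('pics/c6.png',cv2.resize(c['pixels'][110:260,230:350,::-1],None,fx=4,fy=4,interpolation=2))"
```

```text
t 6.4333 pos [ 0.4793 -0.0372  0.1392] rot [ 1.7996e+02  4.0000e-02 -6.6800e+01] F [-0.75  1.31 -0.76] w 0.0356
shift [ 0.0029 -0.0003  0.0792] turn [0.0006 0.0007 0.0035]
```

View pics/c6.png

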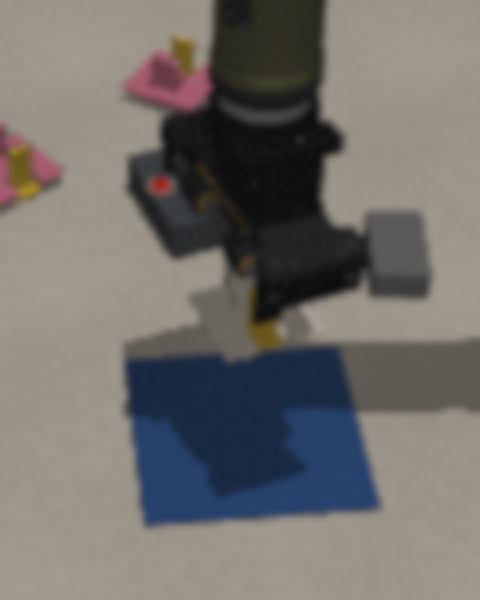

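Call:
send_rows(steps=[[[0.001,0,0.008],[0,0,0],0.03],[[0.002,0,0.02],[0,0,0],0.03],[[0.003,0,0.034],[0,0,0],0.03],[[0.003,0,0.046],[0,0,0],0.03],[[0.003,0,0.056],[0,0,0],0.03]])

```text
time_s: 6.85
tool_pos: [0.4801, -0.0442, 0.0812]
tool_rot: [179.9, 0.1, -67.1]
force: [-0.4, 0.2, -0.7]
grip_width: 0.0352
```

Call:
send_rows(steps=[[[0,0,0.009],[0,0,0],0.03],[[0,0,0.018],[0,0,0],0.03],[[0,0,0.026],[0,0,0],0.03],[[0,0,0.032],[0,0,0],0.03],[[0,0,0.036],[0,0,0],0.03]])

```text
time_s: 7.27
tool_pos: [0.4809, -0.0427, 0.0467]
tool_rot: [180.0, 0.0, -67.0]
force: [-0.5, 0.4, -1.6]
grip_width: 0.0353
```

Call:
send_rows(steps=[[[0,0,0.003],[0,0,0],0.03],[[0,0,0.006],[0,0,0],0.03],[[0,0,0.009],[0,0,0],0.03],[[0,0,0.012],[0,0,0],0.03],[[0,0,0.014],[0,0,0],0.03]])

```text
time_s: 7.68
tool_pos: [0.4813, -0.0427, 0.0334]
tool_rot: [-180.0, -0.0, -67.0]
force: [0.2, 0.2, -0.9]
grip_width: 0.035
```

Call:
send_rows(steps=[[[0,0,0.001],[0,0,0],0.03],[[0,0,0.002],[0,0,0],0.03],[[0,0,0.003],[0,0,0],0.03],[[0,0,0.004],[0,0,0],0.03],[[0,0,0.004],[0,0,0],0.03]])

```text
time_s: 8.1
tool_pos: [0.4811, -0.0426, 0.0294]
tool_rot: [180.0, 0.0, -67.0]
force: [-0.3, 0.3, -0.3]
grip_width: 0.0357
```

```bash
python3 -c "
from go import *
c=snap('side','side6.png')
need(.4806,-.0397,.028,-67)
cv2.imwrite('pics/c7.png',cv2.resize(c['pixels'][140:250,240:350,::-1],None,fx=5,fy=5,interpolation=2))"
```

```text
t 8.15 pos [ 0.4811 -0.0426  0.0295] rot [179.99  -0.   -66.99] F [-0.75 -0.45 -0.75] w 0.0354
shift [-0.0029 -0.0007  0.0015] turn [ 0.0001 -0.      0.0001]
```

View pics/c7.png

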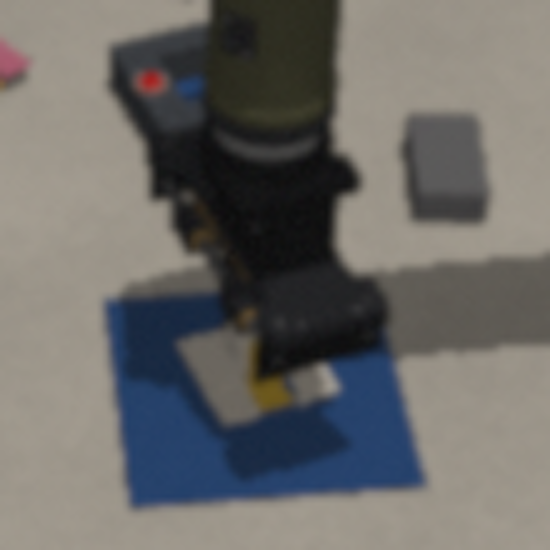

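Side view: the cover is low over the mat at crop (260,375), not yet touching. I ease down until the force rises.

Call:
send_rows(steps=[[[0,0,0.0005],[0,0,0],0.03],[[0,0,0.001],[0,0,0],0.03],[[0,0,0.0015],[0,0,0],0.03],[[0,0,0.002],[0,0,0],0.03],[[0,0,0.002],[0,0,0],0.03]])

```text
time_s: 8.57
tool_pos: [0.4813, -0.0427, 0.0278]
tool_rot: [180.0, -0.0, -67.0]
force: [-0.3, -0.1, 2.3]
grip_width: 0.0357
```

Call:
send_rows(steps=[[[0,0,0.0003],[0,0,0],0.03],[[0,0,0.0006],[0,0,0],0.03],[[0,0,0.001],[0,0,0],0.03],[[0,0,0.001],[0,0,0],0.03],[[0,0,0.001],[0,0,0],0.03]])

```text
time_s: 8.98
tool_pos: [0.4813, -0.0428, 0.0276]
tool_rot: [180.0, -0.0, -67.0]
force: [-3.2, -0.0, 10.3]
grip_width: 0.0354
```

The force rose to 10 N, so the cover is standing on the mat. I open the fingers.

Call:
send_rows(steps=[[[0,0,0],[0,0,0],0.037],[[0,0,0],[0,0,0],0.04],[[0,0,0],[0,0,0],0.044],[[0,0,0],[0,0,0],0.05],[[0,0,0],[0,0,0],0.06]])

```text
time_s: 9.4
tool_pos: [0.4814, -0.0428, 0.0265]
tool_rot: [-180.0, -0.0, -67.0]
force: [-0.7, -0.4, -0.2]
grip_width: 0.05
```

Call:
send_rows(steps=[[[0,0,0],[0,0,0],0.065],[[0,0,0],[0,0,0],0.07],[[0,0,0],[0,0,0],0.075],[[0,0,0],[0,0,0],0.078],[[0,0,0],[0,0,0],0.078]])

```text
time_s: 9.82
tool_pos: [0.4811, -0.0428, 0.0265]
tool_rot: [180.0, -0.0, -67.0]
force: [0.2, -0.5, 0.6]
grip_width: 0.0762
```

Call:
send_rows(steps=[[[0,0,0],[0,0,0],0.078],[[0,0,-0.004],[0,0,0],0.078],[[0,0,-0.01],[0,0,0],0.078],[[0,0,-0.018],[0,0,0],0.078],[[0,0,-0.028],[0,0,0],0.078]])

```text
time_s: 10.23
tool_pos: [0.481, -0.0426, 0.0552]
tool_rot: [180.0, 0.0, -67.0]
force: [0.7, -0.3, 0.4]
grip_width: 0.0779
```

Call:
send_rows(steps=[[[0,0,-0.015],[0,0,0],0.078],[[0,0,-0.035],[0,0,0],0.078],[[0,0,-0.055],[0,0,0],0.078],[[0,0,-0.075],[0,0,0],0.078],[[0,0,-0.09],[0,0,0],0.078]])

```text
time_s: 10.65
tool_pos: [0.4821, -0.0425, 0.1475]
tool_rot: [-179.9, -0.1, -67.0]
force: [-0.2, -0.1, 0.5]
grip_width: 0.078
```

Call:
send_rows(steps=[[[0.01,0.02,-0.01],[0,0,0],0.078],[[0.04,0.05,-0.02],[0,0,0],0.078],[[0.07,0.08,-0.03],[0,0,0],0.078],[[0.1,0.1,-0.03],[0,0,0],0.078],[[0.12,0.11,-0.03],[0,0,0],0.078]])

```text
time_s: 11.07
tool_pos: [0.4253, -0.201, 0.1769]
tool_rot: [-180.0, -0.3, -67.3]
force: [0.2, -1.1, -0.4]
grip_width: 0.0783
```

```bash
python3 -c "
from go import *
c=snap('side','side7.png'); d=snap('top','top7.png')
need(.4806,-.0397,.028,-67)
cv2.imwrite('pics/c8.png',np.hstack([cv2.resize(c['pixels'][140:250,240:350,::-1],(400,400),interpolation=2),cv2.resize(d['pixels'][195:285,195:285,::-1],(400,400),interpolation=2)]))"
```

```text
t 11.1667 pos [ 0.4258 -0.2009  0.176 ] rot [-1.7996e+02 -1.6000e-01 -6.7440e+01] F [-0.34 -0.22 -1.31] w 0.078
shift [-0.1283 -0.1124  0.1477] turn [-0.0006 -0.0028 -0.0077]
```

View pics/c8.png

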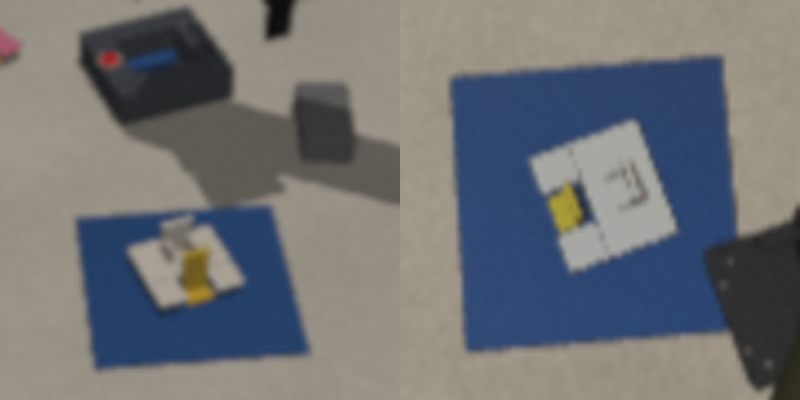

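Both views: the cover stands upright near the mat's middle (crops at (185,262) and (603,195)). The tab has sprung out and the gripper is clear. I do one numeric check, then hand in.

```bash
python3 -c "
from meas import *
c=load('top7');im=c['pixels'].astype(int);R,G,B=[im[...,i] for i in range(3)]
w=np.zeros(R.shape,bool);w[215:265,215:262]=1
print('cover',hull_world(c,big(w&(R>125)&(G>125)),.020)[1])
blue=big((B>R+50)&(B>G+30)&(np.arange(384)[:,None]>150)); print('mat',hull_world(c,blue,.004)[1])
print(env.get_obs()['joint_velocities'].round(1)); print(env.sign_off())"
```

```text
cover ((481.4225158691406, -42.55162811279297), (77.21839141845703, 72.57926940917969), 22.825000762939453)
mat ((478.126708984375, -36.92237854003906), (174.57470703125, 175.770263671875), 6.771540641784668)
[-2.2 -0.3 -4.7  1.1 -2.9  0.5 -2.2]
the job is handed in; nothing more can be done
None
```

I took the cover off the red-lamp pack and set it down right way up on the blue mat, then handed the job in at about 11.2 s. The simulator gave no verdict.

- **Pinch and lift:** I pinched the yellow tab to its stop (opening about 35 to 36 mm) and lifted the cover straight up. It stayed pinched until it stood on the mat, where the contact force reached about 10 N.
- **Final position:** The last top picture puts the cover's middle about 6.5 mm from the mat's middle. It lies flat on its feet, and the two pictures show the tab sprung back out.
- **Robot clear:** The gripper is open at 78 mm and was about 17 cm away from the cover. The arm was still settling slowly (up to about 5 degrees/s) at hand-in, touching nothing.
- **Green-lamp pack:** The arm never went near it. I did not measure its cover again at the end.

No check failed. The pose readings swung by up to about 4 mm after fast moves, so I made the final approaches slowly.

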